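# Index the tube carousel under the dispenser

## Task

Bring the one open tube of the carousel under the dispensing tip: swing the locking lever out by its post, turn the carousel by pushing gently on a spoke of the star handle on top, then push the lever back until its roller sits fully home in the notch and locks the carousel. Only push with the fingertips, grip nothing, do not touch the tubes or lift anything, and leave the other things on the bench where they are.

Things in the scene. Friction and masses are not known exactly. Their poses are not given: they have to be found in the camera images.
- carousel_base: White base plate of the tube carousel, fixed; top 11 mm above the bench. Origin on the bench, on the carousel's upright axis; x points to the dispensing column (122 mm from the axis, with its arm up to 172 mm high), z up. The plate spans -115 to +170 mm in x, -115 to +100 mm in y.
- drop_tip (a point): Lower end of the steel dispensing tip, 152 mm above the bench and 65 mm from the carousel's axis (along the base's x), straight above the circle of the tubes. It cannot move; the stoppers pass 8 mm below it.
- carousel_turn (a joint): Angle of the carousel (rad), 0 at the start, growing counter-clockwise from above; turns either way more than a full turn, stays where left (0.08 N m, about 2 N at a spoke). Six tube sockets stand every 60 degrees on a circle of 65 mm radius, at the base's 0, 60.. degrees; V notches in its rim (radius 92 mm, 14-22 mm high) half-way between, so it locks at each multiple of 60 degrees.
- carousel: The turning carousel, with a black three-armed star handle on top of its column: hub 38 mm across, 183 to 213 mm above the bench; three level steel spokes, 12 mm thick, at 198 mm height, 120 degrees apart, ending in 19 mm balls. Nothing else within 100 mm of the axis is higher than 172 mm. Origin on the axis at bench height.
- spoke_0 (a point): Centre of the ball at the end of a star spoke, 54 mm from the axis, 198 mm above the bench; the bare spoke runs from 19 to 45 mm from the axis.
- spoke_1 (a point): Centre of the ball at the end of a star spoke, 54 mm from the axis, 198 mm above the bench; the bare spoke runs from 19 to 45 mm from the axis.
- spoke_2 (a point): Centre of the ball at the end of a star spoke, 54 mm from the axis, 198 mm above the bench; the bare spoke runs from 19 to 45 mm from the axis.
- lever_swing (a joint): Locking lever (rad), a cranked flat bar 25-32 mm high on an upright pivot at the base's (75, -81) mm: 0 = home, roller seated in a notch, carousel locked; grows as its post swings outward (counter-clockwise from above), to 0.75. Clear of the rim above 0.25. The notch draws the carousel true if within 6 degrees; else the lever stops at 0.1 or more. Stays where left (1.5 N at the post).
- lock_lever: The locking lever; at its free end a black upright finger post, 13 mm thick (17 mm at its head), from 32 to 110 mm above the bench. Origin on the pivot axis at bench height.
- lever_post (a point): Point on the axis of the lever's finger post, 80 mm above the bench, 175 mm from the pivot; with the lever home it is at the base's (-95, -125) mm.
- open_tube: The open tube: the only one without a stopper, a plain clear glass test tube, 14 mm across, 94 mm long, loose in its socket with 50 mm deep grip; its foot (origin) is 24 mm above the bench, z up along it. It may stand in any socket except the one under the dispensing tip.
- open_mouth (a point): Centre of the open tube's mouth, 118 mm above the bench.
- closed_tube_0: A stoppered blood tube in the carousel, 17 mm across at its red stopper, 120 mm long, loose in its socket; foot (origin) 24 mm and top 144 mm above the bench, z up along it.
- closed_tube_1: A stoppered blood tube in the carousel, 17 mm across at its red stopper, 120 mm long, loose in its socket; foot (origin) 24 mm and top 144 mm above the bench, z up along it.
- closed_tube_2: A stoppered blood tube in the carousel, 17 mm across at its red stopper, 120 mm long, loose in its socket; foot (origin) 24 mm and top 144 mm above the bench, z up along it.
- closed_tube_3: A stoppered blood tube in the carousel, 17 mm across at its red stopper, 120 mm long, loose in its socket; foot (origin) 24 mm and top 144 mm above the bench, z up along it.
- closed_tube_4: A stoppered blood tube in the carousel, 17 mm across at its red stopper, 120 mm long, loose in its socket; foot (origin) 24 mm and top 144 mm above the bench, z up along it.
- kit_vial: Bystander: small white-capped reagent vial, 33 mm across, 70 mm high, standing on the rear left corner of the base plate; origin under its centre
- lab_timer: Bystander: flat white bench timer, 64x64x18 mm; origin under its centre
- cup: Bystander: open translucent specimen cup, 61 mm across, 66 mm high; origin under its centre
- vial_a: Bystander: small capped brown vial, 25 mm across, 48 mm high; origin under its centre
- vial_b: Bystander: small capped brown vial, 25 mm across, 48 mm high; origin under its centre
- tweezers: Bystander: steel tweezers lying on the bench, 122 mm long, 8 mm high; origin under its centre
- tape_roll: Bystander: roll of tape lying flat, 96 mm across, 25 mm high; origin under its centre

How it is judged:
On the way, in this order (a step that is already met when the one before it is completed fails the run):
1. the locking lever is swung out, its roller clear of the index plate (value of joint lever_swing above 0.25 rad), for 0.1 s.
2. the open tube stands under the dispensing tip (mouth within 10 mm) with the lever still out (horizontal distance between open_mouth and drop_tip below 0.01 m and value of joint lever_swing above 0.18 rad), for 0.2 s.
At the end, for the whole second after the job is handed in: The open tube's mouth is centred under the dispensing tip within 5 mm, the locking lever is home in its notch (within 0.035 rad), the carousel is at rest, and all six tubes stand upright at the bottom of their sockets (value of joint lever_swing between -0.035 and 0.035 rad and horizontal distance between open_mouth and drop_tip below 0.005 m and angle between each of open_tube, closed_tube_0, closed_tube_1, closed_tube_2, closed_tube_3, closed_tube_4's own z axis and vertical below 0.15 rad and height (world z) of each of open_tube, closed_tube_0, closed_tube_1, closed_tube_2, closed_tube_3, closed_tube_4 below 0.03 m and velocity of joint carousel_turn between -0.03 and 0.03 rad/s); the robot touches nothing.
It fails at once if a tube is touched by the gripper (more than 1 N) (contact force between any of the fingers, the arm and open_tube above 1 N or contact force between any of the fingers, the arm and closed_tube_0 above 1 N or contact force between any of the fingers, the arm and closed_tube_1 above 1 N or contact force between any of the fingers, the arm and closed_tube_2 above 1 N or contact force between any of the fingers, the arm and closed_tube_3 above 1 N or contact force between any of the fingers, the arm and closed_tube_4 above 1 N).
It fails at once if a tube is lifted more than 15 mm (height (world z) of any of open_tube, closed_tube_0, closed_tube_1, closed_tube_2, closed_tube_3, closed_tube_4 above 0.039 m).
It fails at once if the carousel or the lever is gripped or forced (more than 40 N) (contact force between the fingers and carousel above 40 N or contact force between the fingers and lock_lever above 40 N).
It fails at once if a bystander is moved more than 20 mm or lifted (distance of any of kit_vial, lab_timer, cup, vial_a, vial_b, tweezers, tape_roll from where it was at the start of the episode above 0.02 m).
It also fails if it takes over 64 s, if anything falls off the work surface, if the arm or the gripper's body presses on something with over 40 N, if the wrist force passes 120 N, or if a joint passes its speed limit or range.

## Robot

A 6-joint arm with a two-finger parallel gripper is mounted at the origin on a cart in front of the work surface, level with it; the furniture and walls round the work are solid. World frame = base frame: x ahead of the robot, y to its left, z up, the work surface at z = 0. Lengths are in m, angles in rad, forces in N, time in s.
With the tool pointing down it reaches from about 0.325 to 0.925 m from the base axis. Payload 3.1 kg.
Tool frame: the origin (TCP) lies midway between the tips of the shut fingers; the grasp point (between the pads) lies pinch_z behind it (pinch_z is the distance from the TCP to the grasp point, in m); y points along the fingers, z is the direction in which the jaws open and shut, and the axes are right-handed (so a half turn about y gives the same grasp; the last joint's range is limited). The gripper opens to 85 mm and grips with 20 to 120 N. Pads are 22 mm wide; open, the fingers measure 114 mm over their backs; the gripper's body (76 mm by 85 mm) begins 54 mm behind the grasp point. The pads swing forward as they close: fully open they stand 13 mm farther back than shut.
Start: joints at [-1.352, 0.217, 1.613, -0, 1.311, -0.112], TCP at [0.203, -0.591, 0.231] pointing down, gripper open.
Joint ranges: [-2.75, 2.75], [-0.78, 2.1], [0.31, 2.55], [-1.13, 4.27], [0.13, 2.63], [-2.58, 2.58]. Speed limits (rad/s): [2.79, 2.79, 3.14, 3.14, 3.14, 3.14].

## Interface

Orientations are given as a 3x3 rotation matrix whose columns are the frame's x, y, z axes.
In Python, from workcell import * gives the robot as it stands.
- The arm moves only by the shell command python3 -m creep 'ROWS' [OPENING] [FORCE]. ROWS is text: rows parted by semicolons, each of 4 numbers parted by spaces: the shift along the tool's x, y, z in units of 25 mm (1.0 is 25 mm), then the turn about the tool's y in units of 5 degrees (1.0 is 5 degrees). A call has 1 to 8 rows; each row shifts and turns the commanded pose from where the row before left it, along the tool's axes as they then stand; what a row does not reach is not made up. A row lasts 1/12 s, in which the tool goes at most 41.7 mm and 7.16 degrees, less where a joint would pass 70% of its speed; a pose out of reach is approached as far as the arm can. A call is refused whole if a number of a shift passes 1 or a number of a turn 1, either way. A call with a gripper value outside its range is refused whole. OPENING is the closure in counts, from 0 (fully open) to 255 (shut), set as the call begins (- or left out, the last holds). The fingers move at their own pace and stop on an object; FORCE is the grip in N (left out, the last holds). Time passes only in rows, so rows that do not move let the fingers close. It gives the time, the measured TCP pose, the force and the opening at its end, in the units of the state.
- get_obs(): the state, without advancing time (a new reading comes with each control period).
- snapshot(name): name is "side" or "top" or "wrist"; returns a dict with "frame" (480x640x3 uint8, red, green, blue), "camera_matrix" (3x3 intrinsics, pixels), "dist" ([k1, k2, p1, p2, k3] as OpenCV has them; the pictures are not rectified), "R" (3x3) and "t" (3): a world point X has camera coordinates R X + t. Camera axes: x right, y down, z forward; pixel columns grow to the right and rows downward; lengths in m; the calibration is good to about 2 mm. A picture is of the moment at which its call begins. There is no depth.
- hand_in(): hands the job in, once; it reports no verdict.
The state is a dict: "clock": time; "joint_positions": joint angles; "qd": joint speeds; "joint_torque": joint torques, N m; "tool_pos": TCP position; "ee_rot": TCP orientation; "wrist_force": force on the tool from outside, world axes, zero at the start; "torque": the same for the moment, N m; "gripper_width": finger opening in m.
Only numpy, scipy, OpenCV 4.12 (cv2) and the standard library are available. Lean on these libraries where they do the work, as an engineer would, in place of code of your own. Each camera call takes 0.05 s, during which the arm holds its last target. There are 200 camera calls.

## Working session

There is one attempt and no reset: what is moved stays moved. The work goes in short steps, Python scripts to look and compute and a shell command to move; the robot and the scene stay as the last step left them, time stands still between calls to the robot, and variables do not carry over. Pictures are saved under pics/ and viewed, about 8 in all and at most 12, crops included, and the job is handed in when it is done.

```bash
mkdir -p pics; python3 - <<'E'
from workcell import *
import cv2,numpy as np,pickle
o=get_obs();print({k:np.round(v,3).tolist() for k,v in o.items()})
for n in("top","side"):
    s=snapshot(n);cv2.imwrite(f"pics/{n}0.png",s["frame"][:,:,::-1]);pickle.dump(s,open(f"{n}0.pkl","wb"))
    print(n,s["camera_matrix"].tolist(),np.round(s["dist"],3),np.round(s["R"],3).tolist(),np.round(s["t"],3))
E
```

```text
{'clock': 0.0, 'joint_positions': [-1.352, 0.218, 1.615, 0.0, 1.311, -0.112], 'qd': [0.001, -0.0, -0.0, 0.0, -0.002, -0.0], 'joint_torque': [0.001, -39.684, -30.385, -0.0, 0.01, -0.0], 'tool_pos': [0.203, -0.59, 0.23], 'ee_rot': [[-0.946, -0.001, 0.325], [-0.325, 0.002, -0.946], [-0.0, -1.0, -0.002]], 'wrist_force': [0.67, -0.106, -0.088], 'torque': [0.012, -0.016, 0.004], 'gripper_width': 0.085}
top [[582.9487844599572, 0.0, 312.3875719932995], [0.0, 582.9487844599572, 244.4458684443028], [0.0, 0.0, 1.0]] [-0.07  0.    0.    0.    0.  ] [[0.014, -1.0, -0.007], [-0.987, -0.012, -0.162], [0.162, 0.009, -0.987]] [0.06  0.548 1.415]
side [[540.6382123271173, 0.0, 315.60641410077614], [0.0, 540.6382123271173, 249.31020935878144], [0.0, 0.0, 1.0]] [0.031 0.    0.    0.    0.   ] [[0.806, -0.592, -0.005], [-0.253, -0.337, -0.907], [0.535, 0.732, -0.422]] [-0.409  0.284  1.177]
```

View pics/top0.png

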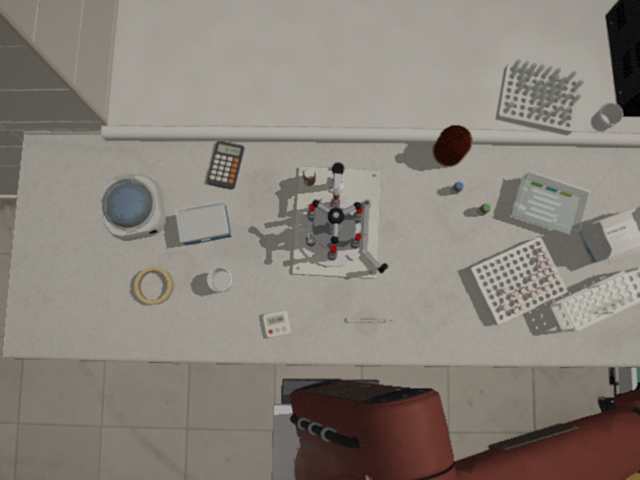

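View pics/side0.png

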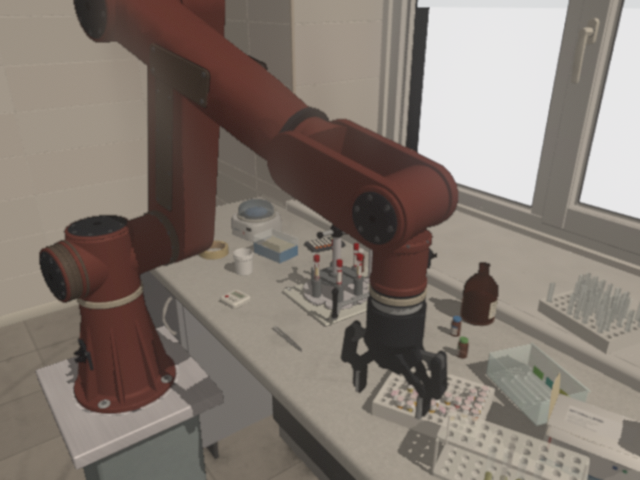

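The top view shows the carousel around pixel (336,215) with the column above it (toward +x) and the lever post near (382,268). I'll enlarge that area.

```bash
python3 - <<'E'
import cv2
a=cv2.imread("pics/top0.png")[155:285,280:400]
cv2.imwrite("pics/c0.png",cv2.resize(a,None,fx=4.6,fy=4.6,interpolation=cv2.INTER_CUBIC))
E
```

```text
(no output)
```

View pics/c0.png

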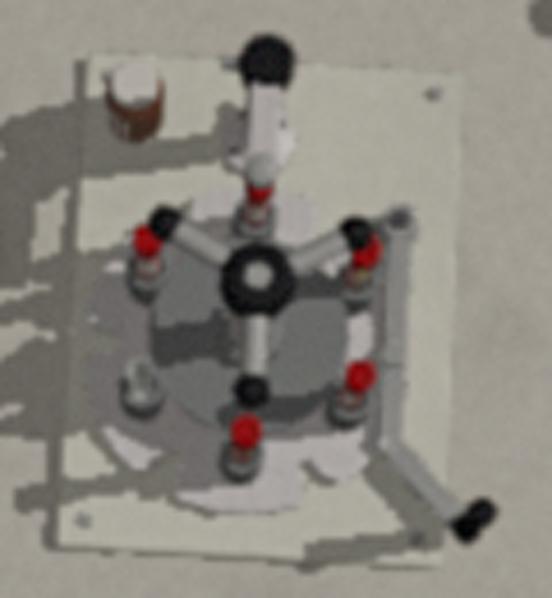

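```bash
cat > h.py <<'E'
import numpy as np,cv2,pickle
from scipy.optimize import least_squares
def proj(s,X):
    return cv2.projectPoints(np.atleast_2d(X).astype(float),cv2.Rodrigues(s["R"])[0],s["t"],s["camera_matrix"],np.array(s["dist"]))[0][:,0]
def ray(s,uv,z):
    p=cv2.undistortPoints(np.array([[uv]],float),s["camera_matrix"],np.array(s["dist"]))[0,0]
    d=s["R"].T@np.r_[p,1];c=-s["R"].T@s["t"];return c+d*(z-c[2])/d[2]
E
python3 - <<'E'
from h import *
s=pickle.load(open("top0.pkl","rb"))
P=lambda c:np.array(c)/4.6+[280,155]
pts=dict(hub=((258,276),.213),b1=((165,222),.198),b2=((355,234),.198),b3=((252,390),.198),post=((482,514),.11),piv=((400,218),.034),cFL=((80,60),.011),cFR=((460,72),.011),cNL=((50,546),.011),cNR=((440,565),.011),t120=((140,372),.118),col=((266,62),.172),t180=((245,432),.144),vial=((135,80),.081))
W={k:ray(s,P(c),z) for k,(c,z) in pts.items()}
for k,v in W.items():print(k,v.round(4))
m=dict(hub=(0,0),post=(-.095,-.125),piv=(.075,-.081),cFL=(.17,.1),cFR=(.17,-.115),cNL=(-.115,.1),cNR=(-.115,-.115),col=(.122,0),t180=(-.065,0),t120=(-.0325,.0563))
def T(p,q):
    c,n=np.cos(p[2]),np.sin(p[2]);return np.array([p[0]+c*q[0]-n*q[1],p[1]+n*q[0]+c*q[1]])
f=lambda p:np.concatenate([T(p,m[k])-W[k][:2] for k in m])
r=least_squares(f,[.5,0,0],loss="soft_l1",f_scale=.002);print(r.x,(f(r.x).reshape(-1,2)*1000).round(1).tolist())
for k in("b1","b2","b3"):
    d=W[k][:2]-r.x[:2];print(k,np.hypot(*d),np.degrees(np.arctan2(d[1],d[0])-r.x[2]))
for n,z in(("timer",(276,324)),("twz1",(347,320)),("twz2",(390,320)),("cup",(219,280))):print(n,ray(s,z,.01))
E
```

```text
hub [0.5869 0.0135 0.213 ]
b1 [0.6168 0.0589 0.198 ]
b2 [ 0.6119 -0.0346  0.198 ]
b3 [0.5334 0.0155 0.198 ]
post [ 0.4851 -0.1065  0.11  ]
piv [ 0.6597 -0.0709  0.034 ]
cFL [0.7555 0.1093 0.011 ]
cFR [ 0.7511 -0.1074  0.011 ]
cNL [0.4768 0.1209 0.011 ]
cNR [ 0.469  -0.0947  0.011 ]
t120 [0.556  0.0712 0.118 ]
col [0.707  0.0088 0.172 ]
t180 [0.5211 0.0173 0.144 ]
vial [0.7235 0.0766 0.081 ]
[ 0.58627801  0.01450978 -0.04085378] [[-0.6, 1.1], [1.2, -0.0], [-1.8, 1.5], [4.7, -1.8], [0.3, 0.0], [-1.3, -1.8], [-2.3, -1.0], [1.2, 0.7], [0.2, -0.1], [0.2, 0.9]]
b1 0.05390081546036034 57.86931970644639
b2 0.05540301411763369 -60.12064207154712
b3 0.052928114219985896 181.2600149917822
timer [0.34925872 0.1559006  0.01      ]
twz1 [ 0.36165191 -0.02244272  0.01      ]
twz2 [ 0.3629102  -0.13064638  0.01      ]
cup [0.45828777 0.303843   0.01      ]
```

```bash
python3 -m creep '-0.7 0 -0.67 0;-0.7 0 -0.67 0;-0.7 0 -0.67 0;-0.7 0 -0.67 0;-0.7 0 -0.67 0;-0.7 0 -0.67 0;-0.7 0 -0.67 0;-0.7 0 -0.67 0' 255 20; python3 -m creep '-0.7 0 -0.67 0;-0.7 0 -0.67 0;-0.7 0 -0.67 0;-0.7 0 -0.67 0;-0.7 0 -0.67 0;-0.7 0 -0.67 0;-0.7 0 -0.67 0;-0.7 0 -0.67 0'; python3 -m creep '-0.7 0 -0.67 0;-0.7 0 -0.67 0;-0.7 0 -0.67 0;-0.7 0 -0.67 0;-0.7 0 -0.67 0;-0.7 0 -0.67 0;0 0 0 0;0 0 0 0'; python3 -c "from workcell import *;print(pinch_z)"
```

```text
clock: 0.77
tool_pos: [0.2921, -0.4174, 0.2307]
ee_rot: [[-0.946, -0.0, 0.325], [-0.325, 0.001, -0.946], [0.0, -1.0, -0.001]]
wrist_force: [-0.4, 0.6, -0.3]
gripper_width: -0.0002
clock: 1.43
tool_pos: [0.3808, -0.2453, 0.2308]
ee_rot: [[-0.946, -0.001, 0.325], [-0.325, 0.001, -0.946], [0.0, -1.0, -0.001]]
wrist_force: [-0.1, -0.6, 0.4]
gripper_width: -0.0003
clock: 2.1
tool_pos: [0.4473, -0.1167, 0.2308]
ee_rot: [[-0.945, -0.001, 0.327], [-0.327, -0.0, -0.945], [0.001, -1.0, -0.0]]
wrist_force: [0.1, 0.1, -0.1]
gripper_width: 0.0001
0.0187
```

```bash
python3 -m creep '-0.8 0 -0.65 0;-0.8 0 -0.65 0;0 0.8 0 0;0 0.8 0 0;0 0.8 0 0;0 0.8 0 0;0 0 0 0'; python3 - <<'E'
from workcell import *
import cv2
s=snapshot("wrist");cv2.imwrite("pics/w1.png",s["frame"][:,:,::-1])
s=snapshot("side");cv2.imwrite("pics/s1.png",cv2.resize(s["frame"][220:340,270:430,::-1],None,fx=4,fy=4,interpolation=cv2.INTER_CUBIC))
E
```

```text
clock: 2.68
tool_pos: [0.4707, -0.0738, 0.1467]
ee_rot: [[-0.946, -0.009, 0.324], [-0.324, 0.002, -0.946], [0.008, -1.0, -0.005]]
wrist_force: [-0.6, 0.7, -1.1]
gripper_width: -0.0002
```

View pics/w1.png

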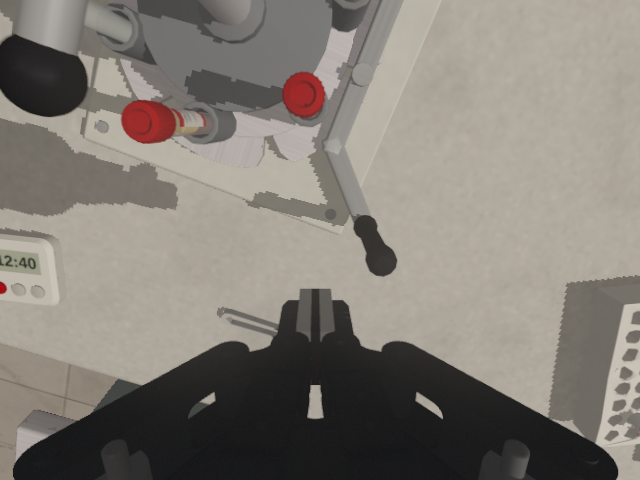

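The wrist view shows the shut fingertips at (315,290) and the black post head at (378,260), to the right along tool +z; the gap is clear, so I'll descend and push outward.

```bash
python3 -m creep '0 0.8 0 0;0 0.8 0 0;0 0.8 0 0;-0.1 0 0 0;0 0 0.25 0;0 0 0.25 0;0 0 0.25 0;0 0 0.25 0'; python3 -m creep '-0.02 0 0.25 0;-0.02 0 0.25 0;-0.02 0 0.25 0;-0.02 0 0.25 0;-0.02 0 0.25 0;-0.02 0 0.25 0;-0.02 0 0.25 0;-0.02 0 0.25 0';python3 -m creep '-0.02 0 0.25 0;-0.02 0 0.25 0;0 0 0 0'; python3 - <<'E'
from workcell import *
import cv2
s=snapshot("wrist");cv2.imwrite("pics/w2.png",s["frame"][:,:,::-1])
E
```

```text
clock: 3.45
tool_pos: [0.4864, -0.0977, 0.093]
ee_rot: [[-0.946, 0.002, 0.325], [-0.325, -0.001, -0.946], [-0.002, -1.0, 0.001]]
wrist_force: [-0.5, 1.1, 1.4]
gripper_width: 0.0003
clock: 4.12
tool_pos: [0.506, -0.1431, 0.0914]
ee_rot: [[-0.946, 0.001, 0.325], [-0.325, 0.0, -0.946], [-0.001, -1.0, 0.0]]
wrist_force: [1.2, 1.6, 0.6]
gripper_width: 0.0002
clock: 4.37
tool_pos: [0.511, -0.1555, 0.0915]
ee_rot: [[-0.946, 0.001, 0.324], [-0.324, -0.001, -0.946], [-0.0, -1.0, 0.001]]
wrist_force: [0.4, 0.9, -0.6]
gripper_width: -0.0004
```

View pics/w2.png

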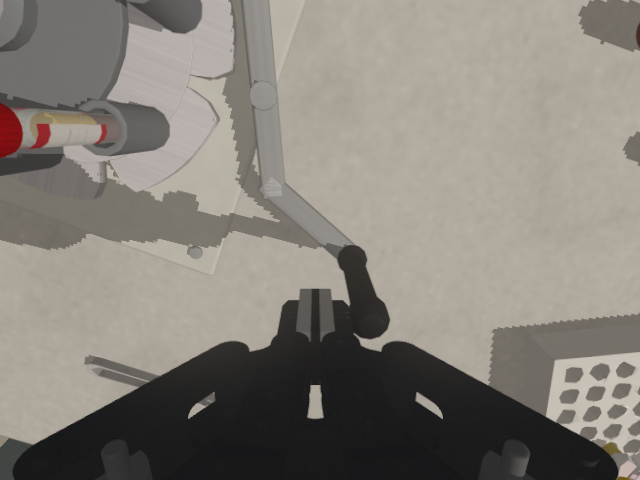

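Pushed: the post now lies against the finger back at (365,300) and the roller arm is clear of the rim. I'll back off, rise, turn the tool, and measure the post.

```bash
python3 -m creep '0 0 -0.8 0;0 -1 0 0;0 -1 0 0;0 -1 0 0;0 -1 0 -1;0 -1 0 -1;0 -1 0 -1;0 -0.8 0 -1'; python3 -m creep '0 0 0 -1;0 0 0 -1;0 0 0 -1;0 0 0 -1;0 0 0 -1;0 0 0 -1;0 0 0 -1;0 0 0 -1'; python3 -m creep '0 0 0 -1;0 0 0 -0.7;0 0 0 0;0 0 0 0'; python3 - <<'E'
from h import *
from workcell import *
s=snapshot("top");cv2.imwrite("pics/t2.png",cv2.resize(s["frame"][155:295,280:420,::-1],None,fx=4,fy=4,interpolation=cv2.INTER_CUBIC))
pickle.dump(s,open("t2.pkl","wb"))
E
```

```text
clock: 5.08
tool_pos: [0.504, -0.1356, 0.2636]
ee_rot: [[-0.775, 0.002, 0.632], [-0.632, -0.002, -0.775], [-0.0, -1.0, 0.002]]
wrist_force: [0.5, 0.4, 0.4]
gripper_width: -0.0002
clock: 5.75
tool_pos: [0.5034, -0.1354, 0.2611]
ee_rot: [[-0.187, -0.001, 0.982], [-0.982, -0.001, -0.187], [0.001, -1.0, -0.0]]
wrist_force: [0.6, 0.8, -0.5]
gripper_width: -0.0003
clock: 6.08
tool_pos: [0.5035, -0.1353, 0.2612]
ee_rot: [[-0.046, -0.0, 0.999], [-0.999, -0.0, -0.046], [0.0, -1.0, -0.0]]
wrist_force: [0.5, -0.0, 0.5]
gripper_width: 0.0
```

View pics/t2.png

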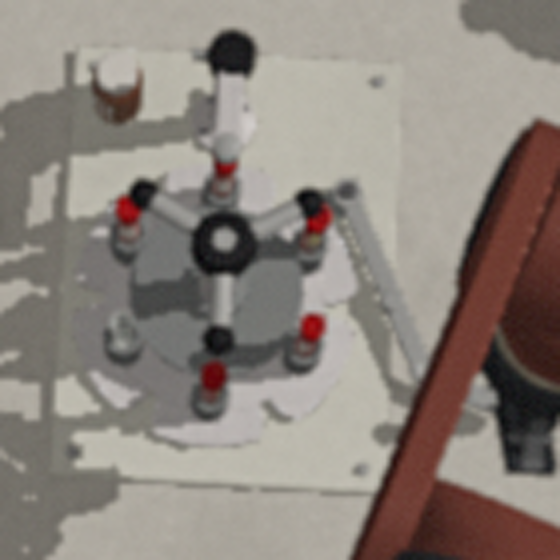

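The lever bar has rotated about 25° (0.44 rad), well out; the open tube is still at (122,338), i.e. at base 120°. Now I'll go beside the near spoke.

```bash
python3 -m creep '-0.98 0 0.27 0;-0.98 0 0.27 0;-0.98 0 0.27 0;-0.98 0 0.27 0;-0.98 0 0.27 0;0 0 0 0;0 0 0 0'; python3 - <<'E'
from workcell import *
import numpy as np
o=get_obs();p=np.array(o["tool_pos"]);R=np.array(o["ee_rot"])
print(R.T@(np.array([.5431,-.0138,.184])-p)/.025)
E
```

```text
clock: 6.72
tool_pos: [0.543, -0.0135, 0.2612]
ee_rot: [[-0.043, -0.0, 0.999], [-0.999, -0.001, -0.043], [0.001, -1.0, -0.0]]
wrist_force: [-0.7, -0.2, -0.1]
gripper_width: -0.0
[0.01174182 3.08842563 0.0061863 ]
```

```bash
python3 -m creep '0 0.8 0 0;0 0.8 0 0;0 0.8 0 0;0 0.68 0 0;0 0 0 0;0 0 0 0';python3 - <<'E'
from workcell import *
import cv2
s=snapshot("wrist");cv2.imwrite("pics/w3.png",s["frame"][:,:,::-1])
E
```

```text
clock: 7.22
tool_pos: [0.5418, -0.0152, 0.1833]
ee_rot: [[-0.046, -0.003, 0.999], [-0.999, -0.0, -0.046], [0.0, -1.0, -0.003]]
wrist_force: [0.9, -0.8, 0.2]
gripper_width: -0.0003
```

View pics/w3.png

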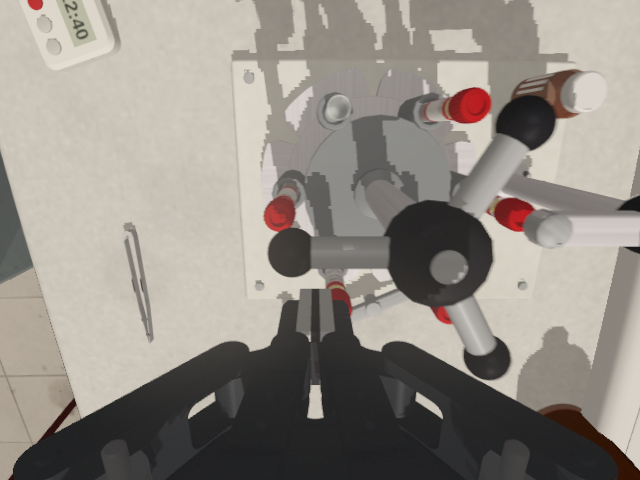

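Fingertips (315,290) stand behind the near spoke and ball (290,252), clear of the hub, ready to push image-up. Close the gap and turn the first ~37°.

```bash
python3 -m creep '-0.1 0 0 0;-0.1 0 0 0;-0.1 0 0 0;-0.07 0 0 0;-0.04 -0.0 -0.034 0.5;-0.074 0 -0.034 0.5;-0.074 0 -0.034 0.5;-0.074 0 -0.034 0.5'; for i in 1; do python3 -m creep '-0.074 0 -0.034 0.5;-0.074 0 -0.034 0.5;-0.074 0 -0.034 0.5;-0.074 0 -0.034 0.5;-0.074 0 -0.034 0.5;-0.074 0 -0.034 0.5;-0.074 0 -0.034 0.5;-0.074 0 -0.034 0.5'; done; python3 - <<'E'
from workcell import *
from h import *
s=snapshot("wrist");cv2.imwrite("pics/w4.png",s["frame"][:,:,::-1]);pickle.dump(s,open("w4.pkl","wb"))
o=get_obs();p=np.array(o["tool_pos"])-[.5863,.0145,0];R=np.array(o["ee_rot"]);print(p,R.T@p,np.degrees(np.arctan2(R[1,2],R[0,2])))
E
```

```text
clock: 7.93
tool_pos: [0.5411, 0.0014, 0.185]
ee_rot: [[-0.219, 0.001, 0.976], [-0.976, -0.002, -0.219], [0.001, -1.0, 0.001]]
wrist_force: [0.3, -0.7, 1.5]
gripper_width: -0.0003
clock: 8.6
tool_pos: [0.5397, 0.0177, 0.1849]
ee_rot: [[-0.539, -0.0, 0.842], [-0.842, -0.001, -0.539], [0.001, -1.0, 0.001]]
wrist_force: [-1.0, -1.8, 0.5]
gripper_width: 0.0001
[-0.04648621  0.0036437   0.18481265] [ 0.02214541 -0.18482639 -0.04097248] -32.710279867289536
```

View pics/w4.png

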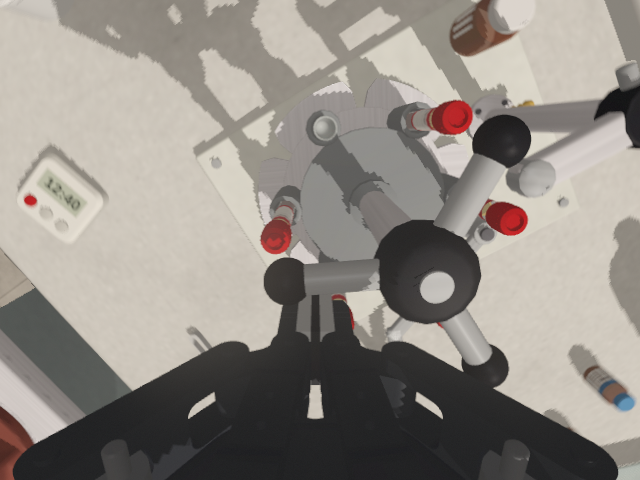

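The fingers press on ball and spoke near (300,290); the carousel has followed about 30°. Continue the arc.

```bash
python3 -m creep '-0.074 0 -0.034 0.5;-0.074 0 -0.034 0.5;-0.074 0 -0.034 0.5;-0.074 0 -0.034 0.5;-0.074 0 -0.034 0.5;-0.074 0 -0.034 0.5;-0.074 0 -0.034 0.5;-0.074 0 -0.034 0.5'|head -4;  python3 -m creep '-0.074 0 -0.034 0.5;-0.074 0 -0.034 0.5;-0.074 0 -0.034 0.5;-0.074 0 -0.034 0.5;-0.074 0 -0.034 0.5;-0.074 0 -0.034 0.5;-0.074 0 -0.034 0.5;-0.074 0 -0.034 0.5'|head -4;  python3 -m creep '-0.074 0 -0.034 0.5;-0.074 0 -0.034 0.5;-0.074 0 -0.034 0.5;-0.074 0 -0.034 0.5;-0.074 0 -0.034 0.5;-0.074 0 -0.034 0.5;-0.074 0 -0.034 0.5;-0.074 0 -0.034 0.5'|head -4; python3 -m creep '-0.074 0 -0.034 0.5;-0.074 0 -0.034 0.5;-0.074 0 -0.034 0.5;-0.074 0 -0.034 0.5;-0.074 0 -0.034 0.5;0 0 0 0'; python3 - <<'E'
from workcell import *
from h import *
s=snapshot("wrist");cv2.imwrite("pics/w5.png",s["frame"][:,:,::-1]);pickle.dump(s,open("w5.pkl","wb"))
o=get_obs();p=np.array(o["tool_pos"])-[.5863,.0145,0];R=np.array(o["ee_rot"]);print(p,R.T@p,np.degrees(np.arctan2(R[1,2],R[0,2])))
# predicted pixels in w4/w5 are checked against ball readings
w=pickle.load(open("w4.pkl","rb"))
for uv in((285,282),(502,141),(485,366),(430,270)):
    X=ray(w,uv,.198 if uv[0]!=430 else .213);d=X-[.5863,.0145,0];print(uv,X.round(4),np.hypot(*d[:2]).round(4),np.degrees(np.arctan2(d[1],d[0]))+2.34)
E
```

```text
clock: 9.32
tool_pos: [0.544, 0.0333, 0.1845]
ee_rot: [[-0.794, -0.001, 0.608], [-0.608, -0.001, -0.794], [0.001, -1.0, 0.0]]
wrist_force: [-2.3, -0.5, 0.3]
clock: 9.98
tool_pos: [0.5535, 0.0465, 0.1844]
ee_rot: [[-0.954, -0.002, 0.299], [-0.299, -0.001, -0.954], [0.002, -1.0, 0.0]]
wrist_force: [-1.3, -0.2, 0.7]
clock: 10.65
tool_pos: [0.5668, 0.0557, 0.1842]
ee_rot: [[-0.999, -0.002, -0.045], [0.045, -0.0, -0.999], [0.002, -1.0, 0.0]]
wrist_force: [-2.0, 0.3, 1.5]
clock: 11.15
tool_pos: [0.5771, 0.0587, 0.1843]
ee_rot: [[-0.966, -0.001, -0.259], [0.259, 0.0, -0.966], [0.001, -1.0, 0.0]]
wrist_force: [-1.3, -0.5, -0.5]
gripper_width: -0.0001
[-0.00921129  0.04420256  0.18425921] [ 0.0204119  -0.18424585 -0.040336  ] -104.93748104270475
(285, 282) [0.5398 0.0379 0.198 ] 0.0521 155.604707764084
(502, 141) [0.636  0.0413 0.198 ] 0.0564 30.70371087641299
(485, 366) [ 0.5909 -0.043   0.198 ] 0.0577 -83.06614139030462
(430, 270) [0.59  0.019 0.213] 0.0059 53.15060934728662
```

View pics/w5.png

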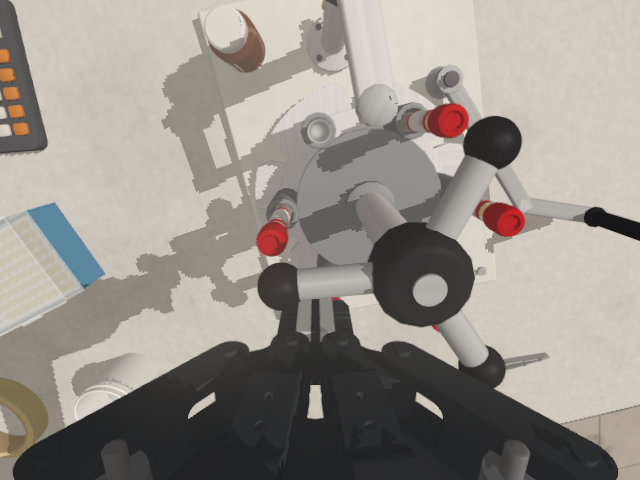

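```bash
cat >> h.py <<'E'
def turn(s,balls):
    X=np.array([ray(s,b,.198)[:2] for b in balls]);c=X.mean(0);d=X-c
    return c,np.degrees(np.arctan2(d[:,1],d[:,0]))+2.34,np.hypot(*d.T)
E
python3 - <<'E'
from h import *
w=pickle.load(open("w5.pkl","rb"));print(turn(w,[(279,287),(492,142),(481,367)]))
print(ray(w,(319,129),.118))
E
```

```text
(array([0.58820063, 0.0131146 ]), array([  83.47506648,  -36.97677446, -156.84414733]), array([0.0551932 , 0.05529612, 0.05486701]))
[0.65078325 0.0358794  0.118     ]
```

Carousel is at −96.8° by all three balls (0.2° spread); 23.2° remain.

```bash
python3 -m creep '-0.074 0 -0.034 0.5;-0.074 0 -0.034 0.5;-0.074 0 -0.034 0.5;-0.074 0 -0.034 0.5;-0.074 0 -0.034 0.5;-0.074 0 -0.034 0.5;-0.06 0 -0.027 0.4;-0.06 0 -0.027 0.4' | head -2;  python3 -m creep '-0.044 0 -0.021 0.3;-0.044 0 -0.021 0.3;-0.03 0 -0.014 0.2;-0.03 0 -0.014 0.2;-0.015 0 -0.007 0.1;0 0 0 0;0 0 0 0'; python3 - <<'E'
from workcell import *
from h import *
s=snapshot("wrist");cv2.imwrite("pics/w6.png",s["frame"][:,:,::-1]);pickle.dump(s,open("w6.pkl","wb"))
o=get_obs();R=np.array(o["ee_rot"]);print(np.degrees(np.arctan2(R[1,2],R[0,2])))
E
```

```text
clock: 11.87
tool_pos: [0.5922, 0.0594, 0.1842]
clock: 12.45
tool_pos: [0.5972, 0.0581, 0.1843]
ee_rot: [[-0.771, 0.0, -0.636], [0.636, 0.0, -0.771], [0.0, -1.0, -0.0]]
wrist_force: [-0.5, 2.2, 0.7]
gripper_width: -0.0002
-129.51997534266917
```

View pics/w6.png

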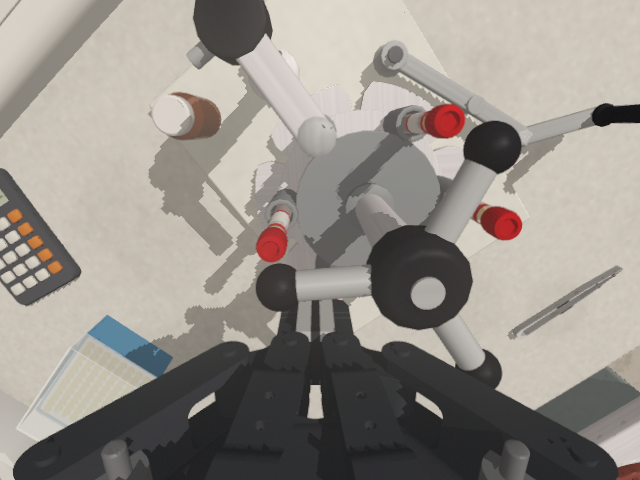

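```bash
python3 - <<'E'
from h import *
w=pickle.load(open("w6.pkl","rb"));print(turn(w,[(278,287),(492,147),(478,368)]))
E
```

```text
(array([0.58855062, 0.01303925]), array([ 58.23213768, -62.58457109, 178.14203564]), array([0.05506434, 0.05471804, 0.05421303]))
```

Carousel is at about −121.9° (±1°), within the 6° capture range, and the mouth is hidden right under the tip at (317,137). Back off, rise, turn the tool for the lever.

```bash
python3 -m creep '0.3 0 0 0;0.3 0 0 0;0 -0.8 0 0;0 -0.8 0 0;0 -0.8 0 0;0 -0.8 0 -0.9;0 0 0 -1;0 0 0 -1'; python3 -m creep '0 0 0 -1;0 0 0 -1;0 0 0 -1;0 0 0 -1;0 0 0 -1;0 0 0 -1;0 0 0 -1;0 0 0 -1'; python3 -m creep '0 0 0 -1;0 0 0 -1;0 0 0 0;0 0 0 0'; python3 - <<'E'
from workcell import *
import numpy as np
o=get_obs();p=np.array(o["tool_pos"]);R=np.array(o["ee_rot"])
print(R.T@(np.array([.535,-.212,.262])-p)/.025)
E
```

```text
clock: 13.17
tool_pos: [0.5866, 0.0675, 0.2672]
ee_rot: [[-0.908, 0.005, -0.419], [0.419, -0.001, -0.908], [-0.005, -1.0, -0.002]]
wrist_force: [0.1, -0.7, -1.0]
gripper_width: -0.0001
clock: 13.83
tool_pos: [0.5853, 0.0675, 0.2645]
ee_rot: [[-0.965, 0.001, 0.263], [-0.263, -0.001, -0.965], [-0.0, -1.0, 0.001]]
wrist_force: [-0.1, -0.0, 0.3]
gripper_width: 0.0003
clock: 14.17
tool_pos: [0.5853, 0.0675, 0.2645]
ee_rot: [[-0.907, 0.0, 0.42], [-0.42, -0.0, -0.907], [-0.0, -1.0, 0.001]]
wrist_force: [-0.8, -0.2, 0.9]
gripper_width: 0.0001
[6.52329799 0.10200842 9.29925446]
```

```bash
python3 -m creep '0.54 0 0.78 0;0.54 0 0.78 0;0.54 0 0.78 0;0.54 0 0.78 0;0.54 0 0.78 0;0.54 0 0.78 0;0.54 0 0.78 0;0.54 0 0.78 0' | head -2; python3 -m creep '0.54 0 0.78 0;0.54 0 0.78 0;0.54 0 0.78 0;0.54 0 0.72 0;0 0 0 0;0 1 0 0;0 1 0 0;0 0 0 0'; python3 - <<'E'
from workcell import *
from h import *
s=snapshot("wrist");cv2.imwrite("pics/w7.png",s["frame"][:,:,::-1]);pickle.dump(s,open("w7.pkl","wb"))
E
```

```text
clock: 14.83
tool_pos: [0.5531, -0.1206, 0.2645]
clock: 15.5
tool_pos: [0.5334, -0.2096, 0.2088]
ee_rot: [[-0.907, -0.009, 0.42], [-0.42, 0.005, -0.907], [0.006, -1.0, -0.008]]
wrist_force: [-0.9, 0.3, -1.5]
gripper_width: -0.0002
```

View pics/w7.png

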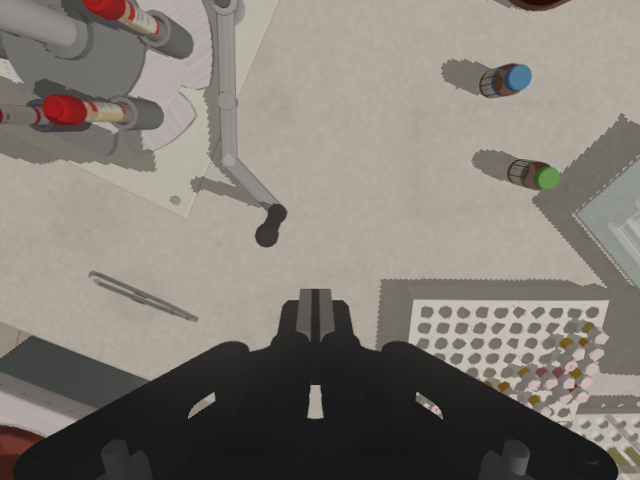

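```bash
python3 - <<'E'
from h import *
from workcell import *
w=pickle.load(open("w7.pkl","rb"))
h=ray(w,(267,236),.105);print(h,ray(w,(278,208),.032))
print("rack",ray(w,(412,300),.06),ray(w,(380,280),.0))
v=h[:2]-[.6579,-.0695];print(np.hypot(*v),np.arctan2(v[1],v[0])-np.arctan2(-.037,-.1718))
o=get_obs();R=np.array(o["ee_rot"]);print(R.T@(h-o["tool_pos"]))
E
```

```text
[ 0.5200352  -0.17758509  0.105     ] [ 0.52431994 -0.17593746  0.032     ]
rack [ 0.50399046 -0.3205939   0.06      ] [ 0.48971254 -0.30632588  0.        ]
0.17518301590001029 0.452777686008766
[-0.00094154  0.10623233 -0.03480112]
```

Post measured at (0.520,−0.178), radius 175.2 mm from pivot (matches 175), lever ≈0.45. The rack is 110 mm clear. Descend and push back.

```bash
python3 -m creep '0.08 0.95 0 0;0 0.95 0 0;0 0.95 0 0;0 0.95 0 0;0 0.95 0 0;0 0 0 0;0 0 -0.2 0;0 0 -0.2 0'; python3 -m creep '0 0 -0.2 0;0 0 -0.2 0;0 0 -0.2 0;0 0 -0.2 0;0 0 -0.2 0;0 0 -0.2 0;0 0 -0.2 0;0 0 -0.2 0'; python3 -m creep '0 0 -0.2 0;0 0 -0.2 0;0 0 -0.2 0;0 0 -0.2 0;0 0 0 0'
```

```text
clock: 16.22
tool_pos: [0.5323, -0.2038, 0.0979]
ee_rot: [[-0.907, 0.003, 0.422], [-0.422, -0.001, -0.907], [-0.002, -1.0, 0.003]]
wrist_force: [-0.4, 0.2, 1.2]
gripper_width: 0.0002
clock: 16.88
tool_pos: [0.5136, -0.1669, 0.0956]
ee_rot: [[-0.907, -0.0, 0.422], [-0.422, -0.0, -0.907], [0.0, -1.0, 0.0]]
wrist_force: [0.2, -1.5, 1.5]
gripper_width: 0.0002
clock: 17.3
tool_pos: [0.5049, -0.1479, 0.0953]
ee_rot: [[-0.907, -0.001, 0.422], [-0.422, 0.001, -0.907], [-0.0, -1.0, -0.001]]
wrist_force: [-0.6, -0.6, -0.4]
gripper_width: -0.0001
```

```bash
python3 -m creep '0 0 -0.1 0;0 0 -0.1 0;0 0 -0.1 0;0 0 -0.1 0;0 0 -0.1 0;0 0 -0.1 0;0 0 0 0'|grep -v ee; python3 -m creep '0 0 -0.06 0;0 0 -0.06 0;0 0 0 0'|grep -v ee
```

```text
clock: 17.88
tool_pos: [0.4993, -0.1351, 0.0957]
wrist_force: [1.7, -1.2, 0.7]
gripper_width: 0.0003
clock: 18.13
tool_pos: [0.498, -0.1326, 0.0958]
wrist_force: [2.2, -1.4, 0.3]
gripper_width: 0.0
```

```bash
python3 -m creep '0 0 -0.06 0;0 0 -0.04 0;0 0 0 0'|grep -v ee
```

```text
clock: 18.38
tool_pos: [0.4969, -0.1304, 0.0957]
wrist_force: [1.9, -1.4, 1.3]
gripper_width: -0.0005
```

```bash
for i in 1; do python3 -m creep '0 0 -0.05 0;0 0 -0.05 0;0 0 0 0'|grep -v ee; python3 -m creep '0 0 -0.04 0;0 0 -0.04 0;0 0 0 0'|grep -v ee; done; python3 - <<'E'
from workcell import *
from h import *
s=snapshot("wrist");cv2.imwrite("pics/w8.png",s["frame"][:,:,::-1]);pickle.dump(s,open("w8.pkl","wb"))
E
```

```text
clock: 18.63
tool_pos: [0.4957, -0.1281, 0.0956]
wrist_force: [2.0, 0.0, 0.4]
gripper_width: 0.0002
clock: 18.88
tool_pos: [0.4948, -0.1263, 0.0955]
wrist_force: [1.5, -1.1, 1.0]
gripper_width: 0.0001
```

```bash
python3 -m creep '0 0 -0.04 0;0 0 -0.04 0;0 0 0 0'|grep -v ee; python3 -m creep '0 0 -0.04 0;0 0 -0.04 0;0 0 0 0'|grep -v ee
```

```text
clock: 19.18
tool_pos: [0.4943, -0.1248, 0.0956]
wrist_force: [3.0, -2.9, 0.0]
gripper_width: 0.0003
clock: 19.43
tool_pos: [0.494, -0.1237, 0.0958]
wrist_force: [3.7, -5.5, -1.0]
gripper_width: -0.0004
```

```bash
python3 -m creep '0 0 -0.04 0;0 0 -0.04 0;0 0 0 0'|grep -v ee; python3 -m creep '0 0 -0.04 0;0 0 -0.04 0;0 0 0 0;0 0 0 0'|grep -v ee
```

```text
clock: 19.68
tool_pos: [0.4937, -0.1229, 0.096]
wrist_force: [5.3, -6.5, -2.5]
gripper_width: 0.0004
clock: 20.02
tool_pos: [0.4935, -0.122, 0.0963]
wrist_force: [6.3, -9.0, -2.6]
gripper_width: 0.0002
```

```bash
python3 -m creep '0 0 -0.04 0;0 0 -0.04 0;0 0 0 0'|grep -v ee; python3 -m creep '0 0 -0.04 0;0 0 -0.04 0;0 0 0 0;0 0 0 0'|grep -v ee;  python3 - <<'E'
from workcell import *
from h import *
s=snapshot("wrist");cv2.imwrite("pics/w9.png",s["frame"][:,:,::-1]);pickle.dump(s,open("w9.pkl","wb"))
# pivot/lever motion check: predicted pixel of home post head, and dark blob left of finger tip
C=np.array([.5863,.0145]);a=-.04085;Rz=np.array([[np.cos(a),-np.sin(a)],[np.sin(a),np.cos(a)]])
piv=C+Rz@[.075,-.081]
for th in(0,.035,.07,.1):
    v=Rz@[-.170,-.044];c,n=np.cos(th),np.sin(th);q=piv+np.array([[c,-n],[n,c]])@v
    print(th,q.round(4),proj(s,np.r_[q,.11]).round(1),proj(s,np.r_[q,.04]).round(1))
E
```

```text
clock: 20.27
tool_pos: [0.4932, -0.1212, 0.0966]
wrist_force: [6.1, -11.1, -3.4]
gripper_width: -0.0002
clock: 20.6
tool_pos: [0.493, -0.1204, 0.097]
wrist_force: [7.3, -13.6, -4.4]
gripper_width: 0.0004
0 [ 0.4863 -0.1065] [[275.4 321.9]] [[286.3 262.2]]
0.035 [ 0.4877 -0.1125] [[289.9 324.5]] [[296.3 264.1]]
0.07 [ 0.4893 -0.1184] [[304.5 326.6]] [[306.3 265.6]]
0.1 [ 0.4908 -0.1235] [[317. 328.]] [[314.9 266.7]]
```

```bash
python3 - <<'E'
from h import *
for n in("w8","w9"):
    s=pickle.load(open(n+".pkl","rb"));g=s["frame"].mean(2)
    for r in(250,258,264,270,276,284): print(n,r,g[r,236:340:4].astype(int))
E
```

```text
w8 250 [154 168 174 174 174 174 176 167  59  48  49  49  49  53  54 168 169 169
 170 167 166 166 170 170 169 168]
w8 258 [171 169 167 167 157 167 165 166  48  48  48  48  48  50  53 168 172 168
 169 169 166 165 166 167 168 168]
w8 264 [166 166 166 166 165 165 166 168  48  48  49  47  49  50  75 161 165 168
 167 169 166 164 166 167 167 167]
w8 270 [167 169 168 168 166 166 167 154  47  47  46  48  48  65 163 164 166 166
 167 167 168 169 168 169 168 167]
w8 276 [167 166 165 166 167 166 166  47  45  46  45  45  46 137 166 168 167 170
 169 166 166 166 167 169 168 167]
w8 284 [166 168 169 167 167 166 107  47  45  46  45  45  45 163 166 165 165 168
 169 167 167 165 165 168 168 168]
w9 250 [168 165 159 174 174 174 174 174 112  50  49  49  49  52  55 163 166 169
 169 168 170 167 166 167 171 171]
w9 258 [168 168 169 168 167 166 156 176  64  47  48  48  49  50  52 156 167 169
 172 168 170 169 166 165 167 168]
w9 264 [167 166 166 166 168 166 165 166  61  47  48  48  48  49  93 167 164 163
 167 167 168 170 166 165 167 168]
w9 270 [166 167 168 169 167 167 166 166  47  47  46  47  47  49 165 167 163 164
 166 167 168 168 168 168 168 168]
w9 276 [166 168 167 165 165 167 167 106  46  45  45  44  45  62 164 166 166 167
 169 172 169 166 166 168 169 169]
w9 284 [166 166 166 168 168 168 166  46  45  45  45  44  45 134 162 165 166 165
 167 170 168 168 168 165 166 169]
```

```bash
python3 - <<'E'
from h import *
C=np.array([.5863,.0145]);a=-.04085;Rz=np.array([[np.cos(a),-np.sin(a)],[np.sin(a),np.cos(a)]])
piv=C+Rz@[.075,-.081]
for n in("w1","w7","w8","w9"):
    try:s=pickle.load(open(n+".pkl","rb"))
    except Exception:continue
    g=s["frame"].mean(2)
    if n=="w7":obs={208:278.,236:267.}
    else:
        obs={}
        for r in(255,264,276):
            c=np.where(g[r,250:310]<105)[0]+250;obs[r]=c.mean()
    for r,cx in obs.items():
        best=min(((abs(proj(s,np.r_[piv+np.array([[np.cos(t),-np.sin(t)],[np.sin(t),np.cos(t)]])@(Rz@[-.170,-.044]),z])[0]-[cx,r]).max(),t,z) for t in np.arange(-.08,.5,.005) for z in np.arange(.03,.11,.004)));print(n,r,cx,np.round(best,3))
E
```

```text
w7 208 278.0 [3.989 0.47  0.03 ]
w7 236 267.0 [0.573 0.45  0.102]
w8 255 281.0 [0.933 0.005 0.03 ]
w8 264 280.0 [0.884 0.01  0.042]
w8 276 275.0 [0.426 0.005 0.062]
w9 255 281.5 [ 0.334 -0.02   0.03 ]
w9 264 280.0 [ 0.511 -0.02   0.046]
w9 276 276.5 [ 0.856 -0.02   0.062]
```

Post by image: lever ≈0.005 when force began to rise, ≈−0.02 under 15 N, so it sits against its home stop. Back off, rise and move aside for a final check.

```bash
python3 -m creep '0 0 0.15 0;0 0 0.15 0;0 0 0.4 0;0 0 0.5 0;0 0 0.5 0;0 -0.8 0 0;0 -0.8 0 0;0 -0.8 0 0' | grep -v ee; python3 -m creep '0 -0.8 0 0;0 -0.8 0 0;0 -0.8 0 0;0.4 0 0.8 0;0.4 0 0.8 0;0.4 0 0.8 0;0.4 0 0.8 0;0.4 0 0.8 0'| grep -v ee; python3 -m creep '0.4 0 0.8 0;0.4 0 0.8 0;0.4 0 0.8 0;0.4 0 0.8 0;0.4 0 0.8 0;0.4 0 0.8 0;0 0 0 0;0 0 0 0'|grep -v ee; python3 - <<'E'
from workcell import *
from h import *
s=snapshot("top");pickle.dump(s,open("t9.pkl","wb"));d=snapshot("side");pickle.dump(d,open("s9.pkl","wb"))
a=cv2.resize(s["frame"][155:285,280:400],(480,520),interpolation=cv2.INTER_CUBIC)
b=cv2.resize(d["frame"][225:329,285:349],(320,520),interpolation=cv2.INTER_CUBIC)
cv2.imwrite("pics/f.png",np.hstack([a,b])[:,:,::-1])
E
```

```text
clock: 21.32
tool_pos: [0.5071, -0.1546, 0.1551]
wrist_force: [0.3, 0.1, 0.4]
gripper_width: -0.0002
clock: 21.98
tool_pos: [0.5042, -0.2673, 0.215]
wrist_force: [0.1, -0.7, 0.4]
gripper_width: -0.0001
clock: 22.65
tool_pos: [0.5001, -0.4012, 0.2146]
wrist_force: [0.5, 0.7, 0.0]
gripper_width: -0.0
```

View pics/f.png

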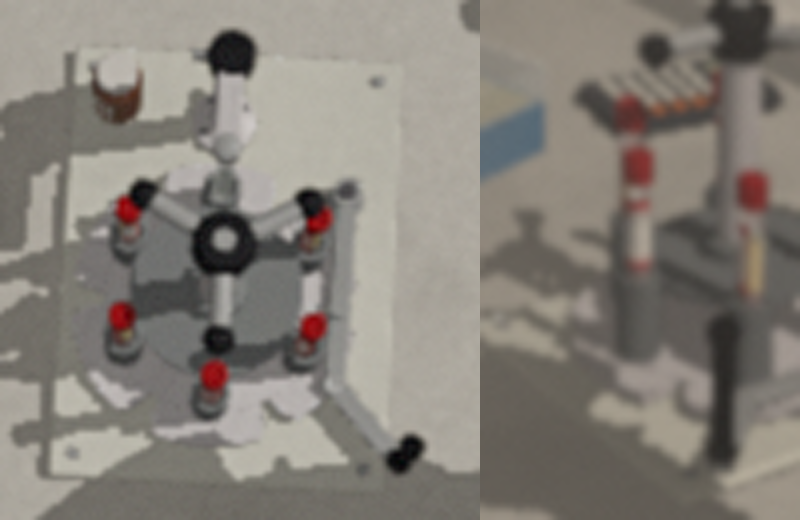

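```bash
python3 - <<'E'
from h import *
from workcell import *
a=pickle.load(open("top0.pkl","rb"));b=pickle.load(open("t9.pkl","rb"));n=snapshot("top")
C=np.array([.5863,.0145]);al=-.04085;Rz=np.array([[np.cos(al),-np.sin(al)],[np.sin(al),np.cos(al)]]);piv=C+Rz@[.075,-.081]
ang0=np.arctan2(*(Rz@[-.170,-.044])[::-1])
for k,s in(("0",a),("9",b),("now",n)):
    g=255-s["frame"].mean(2);w=np.clip(g[258:276,372:392]-175,0,None);yy,xx=np.mgrid[258:276,372:392]
    c=np.array([(w*xx).sum(),(w*yy).sum()])/w.sum();X=ray(s,c,.085)[:2];v=X-piv
    print(k,c.round(2),w.sum(),X.round(4),np.hypot(*v).round(4),"theta",np.round((np.arctan2(v[1],v[0])-ang0+np.pi)%(2*np.pi)-np.pi,4))
    # edge bar elbow shift
ga=[cv2.cvtColor(s["frame"],cv2.COLOR_RGB2GRAY).astype(np.float32) for s in(a,b)]
for nm,(r0,r1,c0,c1) in dict(post=(256,278,370,394),star=(196,246,308,364),base=(165,185,300,372)).items():
    print(nm,cv2.phaseCorrelate(ga[0][r0:r1,c0:c1].copy(),ga[1][r0:r1,c0:c1].copy()))
P=lambda c:np.array(c)/4+[280,155]
print(turn(b,[P((144,193)),P((311,203)),P((218,339))]),turn(a,[np.array(q)/4.6+[280,155] for q in((165,222),(355,234),(252,390))])[1])
E
```

```text
0 [382.21 267.86] 2678.333333333333 [ 0.4854 -0.1032] 0.1758 theta -0.0195
9 [380.67 268.33] 2877.0 [ 0.4842 -0.0994] 0.1763 theta -0.0417
now [380.66 268.32] 2927.0 [ 0.4843 -0.0994] 0.1762 theta -0.0418
post ((-0.8377942388908757, 0.3276212567000396), 1.1774134304788377)
star ((0.04810463649069163, 0.034038580081325875), 0.9488557418187459)
base ((0.02811585823599927, -0.0685653142539504), 1.0213549431827333)
(array([0.58747587, 0.01295751]), array([ 59.63650682, -60.83966106, 178.96832169]), array([0.0543014 , 0.0547696 , 0.05414405])) [ 59.53173238 -60.52402336 179.97603492]
```

```bash
python3 - <<'E'
from h import *
a=pickle.load(open("top0.pkl","rb"));b=pickle.load(open("t9.pkl","rb"))
for s in(a,b): print(s["frame"].mean(2)[262:274,370:392].astype(int))
ga=[cv2.GaussianBlur(cv2.resize(s["frame"].mean(2).astype(np.float32),None,fx=8,fy=8,interpolation=cv2.INTER_CUBIC),(0,0),4) for s in(a,b)]
for nm,(r0,r1,c0,c1) in dict(head=(262,273,376,388),bar=(215,250,362,372),starctl=(200,245,310,362)).items():
    t=ga[0][r0*8:r1*8,c0*8:c1*8];S=ga[1][(r0-5)*8:(r1+5)*8,(c0-5)*8:(c1+5)*8]
    m=cv2.matchTemplate(S,t,cv2.TM_CCOEFF_NORMED);_,v,_,l=cv2.minMaxLoc(m);print(nm,v,(np.array(l)-40)/8)
E
```

```text
[[ 92 104 124 131 132 129 129 135 139 151 154 157 154 149 145 145 147 156
  155 151 150 151]
 [ 97  97 112 127 132 132 131 130 132 141 152 149 138 106  81  84 111 147
  154 154 153 152]
 [108 107 111 112 126 133 134 132 134 139 137 119  81  45  24  28  59 111
  146 156 156 154]
 [108 109 104 103 119 128 132 133 135 134 125  91  36  17  20  26  31  74
  124 152 156 155]
 [110 106 105 109 117 123 130 134 128 118  89  54  20  24  28  28  31  68
  120 152 154 154]
 [107 109 108 108 108 110 120 117  95  69  38  22  19  19  23  24  39  89
  136 154 156 156]
 [109 109 108 108 107 108 102  85  53  25   5   7   7   7  20  37  71 122
  151 158 157 157]
 [106 109 108 107 106 106 101  86  44  12   4  10  11  15  46  83 122 150
  158 155 158 157]
 [ 96  98 102 107 108 110 121 121  79  21   3   5   4  30  87 137 153 157
  155 154 155 156]
 [ 82  82  97 107 107 110 128 143 111  55  15   9  23  54 112 153 160 158
  156 153 154 155]
 [ 75  83  95 106 105 108 131 153 143 102  61  43  65 105 140 157 159 159
  156 156 154 154]
 [ 85  91  96 104 107 112 139 156 155 144 119 106 122 147 157 159 159 158
  1
[... 545 characters left out ...]
64 125 165
  169 165 165 166]
 [117 118 120 121 119 108  89  49  19   9  13  13  19   9  38  97 148 168
  170 167 169 169]
 [116 116 115 119 115 100  68  27  11  11  19  14  17  31  65 115 153 165
  168 166 168 170]
 [109 108 113 116 118 106  67  19  11   7   8  15  42  69  94 112 124 137
  154 158 162 167]
 [ 90  92 103 116 119 110  82  40  18  14   9  22  56  92 108 110 109 110
  120 122 137 157]
 [ 87  92 106 115 117 114  98  74  42  24  22  47  79 107 112 110 109 108
  109 105 110 136]
 [ 93 100 108 115 119 115 107  99  78  63  68  83 101 108 111 112 110 110
  109 107 105 111]]
head 0.9504493474960327 [-1.75  0.75]
bar 0.9854100346565247 [-0.625 -0.375]
starctl 0.9808290004730225 [0. 0.]
```

Side and top views agree: open tube under the tip at (225,185), lever in, all six tubes standing. But the lever lies ≈−0.022 rad relative to its start picture (tolerance −0.035), pushed slightly past zero by my last pushes; there's plenty of time, so I'll nudge it outward ~3 mm.

```bash
python3 -m creep '-0.32 0 -0.9 0;-0.32 0 -0.9 0;-0.32 0 -0.9 0;-0.32 0 -0.9 0;-0.32 0 -0.9 0;-0.32 0 -0.9 0;-0.32 0 -0.9 0;-0.32 0 -0.9 0'|head -2; python3 -m creep '-0.32 0 -0.9 0;-0.32 0 -0.9 0;-0.32 0 -0.9 0;-0.32 0 -0.9 0;-0.32 0 -0.9 0;-0.32 0 -0.9 0;0 0 0 0;0 0 0 0'; python3 -m creep '0 0.8 0 0;0 0.8 0 0;0 0.8 0 0;0 0.8 0 0;0 0.8 0 0;0 0.8 0 0;0 0 0 0;0 0 0 0'; python3 - <<'E'
from workcell import *
import numpy as np
o=get_obs();p=np.array(o["tool_pos"]);R=np.array(o["ee_rot"])
print(R.T@(np.array([.4760,-.0842,.09])-p)/.025)
E
```

```text
clock: 23.47
tool_pos: [0.4825, -0.2074, 0.2156]
clock: 24.13
tool_pos: [0.469, -0.0655, 0.2156]
ee_rot: [[-0.905, 0.0, 0.425], [-0.425, -0.0, -0.905], [-0.0, -1.0, 0.0]]
wrist_force: [0.2, -0.7, -0.6]
gripper_width: 0.0
clock: 24.8
tool_pos: [0.4684, -0.0674, 0.0946]
ee_rot: [[-0.907, -0.003, 0.421], [-0.421, 0.001, -0.907], [0.003, -1.0, -0.002]]
wrist_force: [0.3, 0.5, -0.2]
gripper_width: -0.0001
[0.00698442 0.18408705 0.73851417]
```

```bash
python3 -m creep '0 0 0.12 0;0 0 0.12 0;0 0 0.12 0;0 0 0.12 0;0 0 0 0;0 0 0 0'|grep -v ee; python3 -m creep '0 0 0.05 0;0 0 0.05 0;0 0 0 0;0 0 0 0'|grep -v ee;python3 -m creep '0 0 0.05 0;0 0 0.04 0;0 0 0 0;0 0 0 0'|grep -v ee; python3 - <<'E'
from workcell import *
from h import *
s=snapshot("wrist");pickle.dump(s,open("w10.pkl","wb"));g=s["frame"].mean(2)
for r in(250,264,280,300,320,335): print(r,g[r,320:420:4].astype(int))
E
```

```text
clock: 25.3
tool_pos: [0.475, -0.0783, 0.0961]
wrist_force: [-0.3, -0.8, -0.3]
gripper_width: 0.0003
clock: 25.63
tool_pos: [0.4756, -0.0802, 0.0955]
wrist_force: [0.9, 0.7, 0.5]
gripper_width: 0.0004
clock: 25.97
tool_pos: [0.4766, -0.0824, 0.0955]
wrist_force: [-0.5, -0.4, 0.5]
gripper_width: -0.0002
250 [119 121 118 120 168  52  50  51  50  51  54  91 171 171 170 169 169 170
 175 174 171 170 172 171 171]
264 [168 168 168 169 169  48  47  48  47  48  48  51 171 170 171 172 167 169
 170 171 169 170 171 171 169]
280 [168 168 166 167 168 168 167  44  45  46  46  46  48 153 167 168 168 169
 170 172 169 170 170 171 170]
300 [ 91  91  89  84  72  71 165 168  39  42  42  42  44  44  46  46 142 169
 171 171 168 168 170 169 171]
320 [ 79  88  89  88  41  40  40  40  35  37  43  43  46  45  48  48  49 158
 168 171 170 170 168 169 172]
335 [ 80  76  37  36  36  37  37  38  38 160 165 167 155 165 165 166 167 167
 169 167 170 169 167 168 171]
```

```bash
cat > th.py <<'E'
from h import *
from scipy.optimize import brentq
C=np.array([.5863,.0145]);a=-.04085;Rz=np.array([[np.cos(a),-np.sin(a)],[np.sin(a),np.cos(a)]]);piv=C+Rz@[.075,-.081]
def theta(s,lo,hi):
    g=s["frame"].mean(2);out=[]
    for r in(255,264,276):
        c=np.where(g[r,lo:hi]<105)[0]+lo;cx=c.mean()
        P=lambda t,z:proj(s,np.r_[piv+np.array([[np.cos(t),-np.sin(t)],[np.sin(t),np.cos(t)]])@(Rz@[-.170,-.044]),z])[0]
        q=least_squares(lambda v:P(v[0],v[1]/10)-[cx,r],[0,.5]).x;out.append((round(float(cx),1),round(q[0],4),round(q[1]/10,3)))
    return out
E
python3 - <<'E'
from th import *
for n,l,h in(("w8",250,310),("w9",250,310),("w10",332,390)):print(n,theta(pickle.load(open(n+".pkl","rb")),l,h))
E
```

```text
w8 [(281.0, np.float64(0.0071), np.float64(0.028)), (280.0, np.float64(0.0118), np.float64(0.043)), (275.0, np.float64(0.0062), np.float64(0.062))]
w9 [(281.5, np.float64(-0.0214), np.float64(0.03)), (280.0, np.float64(-0.0195), np.float64(0.045)), (276.5, np.float64(-0.0219), np.float64(0.063))]
w10 [(352.0, np.float64(-0.0058), np.float64(0.024)), (352.5, np.float64(-0.0139), np.float64(0.041)), (357.5, np.float64(-0.008), np.float64(0.058))]
```

```bash
python3 -m creep '0 0 0.05 0;0 0 0 0;0 0 0 0'|grep -v ee; python3 - <<'E'
from workcell import *
from th import *
s=snapshot("wrist");print(theta(s,332,390))
E
```

```text
clock: 26.27
tool_pos: [0.4771, -0.0835, 0.0956]
wrist_force: [0.5, 1.0, -0.4]
gripper_width: -0.0
[(350.0, np.float64(-0.006), np.float64(0.024)), (350.5, np.float64(-0.0135), np.float64(0.041)), (355.5, np.float64(-0.0071), np.float64(0.058))]
```

```bash
python3 -m creep '0 0 0.05 0;0 0 0 0;0 0 0 0'|grep -v ee; python3 - <<'E'
from workcell import *
from th import *
s=snapshot("wrist");print(theta(s,332,390))
E
python3 -m creep '0 0 0.05 0;0 0 0 0;0 0 0 0'|grep -v ee; python3 - <<'E'
from workcell import *
from th import *
s=snapshot("wrist");print(theta(s,332,390))
E
```

```text
clock: 26.57
tool_pos: [0.4773, -0.0841, 0.0954]
wrist_force: [-1.6, 1.7, 0.6]
gripper_width: 0.0001
[(349.5, np.float64(-0.0049), np.float64(0.024)), (349.5, np.float64(-0.014), np.float64(0.041)), (354.5, np.float64(-0.0071), np.float64(0.058))]
clock: 26.87
tool_pos: [0.4776, -0.0855, 0.0954]
wrist_force: [-2.9, 2.7, 0.7]
gripper_width: 0.0005
[(349.5, np.float64(0.0029), np.float64(0.024)), (349.5, np.float64(-0.0061), np.float64(0.041)), (354.5, np.float64(0.0007), np.float64(0.058))]
```

```bash
python3 -m creep '0 0 0.05 0;0 0 0 0;0 0 0 0'|grep -v ee; python3 - <<'E'
from workcell import *
from th import *
s=snapshot("wrist");print(theta(s,332,390))
E
python3 -m creep '0 0 -0.3 0;0 0 -0.3 0;0 0 0 0;0 -0.8 0 0;0 -0.8 0 0;0 -0.8 0 0;0 -0.8 0 0;0 -0.8 0 0'|grep -v ee
python3 -m creep '0 -0.8 0 0;0.3 0 0.9 0;0.3 0 0.9 0;0.3 0 0.9 0;0.3 0 0.9 0;0.3 0 0.9 0;0.3 0 0.9 0;0.3 0 0.9 0' |head -2
python3 -m creep '0.3 0 0.9 0;0.3 0 0.9 0;0.3 0 0.9 0;0.3 0 0.9 0;0.3 0 0.9 0;0.3 0 0.9 0;0 0 0 0;0 0 0 0'|grep -v ee
python3 - <<'E'
from workcell import *
from h import *
a=pickle.load(open("top0.pkl","rb"));t9=pickle.load(open("t9.pkl","rb"));b=snapshot("top");pickle.dump(b,open("t10.pkl","wb"))
G=[cv2.GaussianBlur(cv2.resize(s["frame"].mean(2).astype(np.float32),None,fx=8,fy=8,interpolation=cv2.INTER_CUBIC),(0,0),4) for s in(a,t9,b)]
for i in(0,1):
  for nm,(r0,r1,c0,c1) in dict(head=(262,273,376,388),star=(200,245,310,362)).items():
    t=G[i][r0*8:r1*8,c0*8:c1*8];S=G[2][(r0-5)*8:(r1+5)*8,(c0-5)*8:(c1+5)*8]
    _,v,_,l=cv2.minMaxLoc(cv2.matchTemplate(S,t,cv2.TM_CCOEFF_NORMED));print(i,nm,round(v,3),(np.array(l)-40)/8)
E
```

```text
clock: 27.17
tool_pos: [0.4788, -0.0873, 0.0955]
wrist_force: [-1.0, 0.7, 0.9]
gripper_width: -0.0003
[(349.0, np.float64(0.016), np.float64(0.022)), (349.0, np.float64(0.0069), np.float64(0.039)), (353.5, np.float64(0.0119), np.float64(0.057))]
clock: 27.88
tool_pos: [0.4725, -0.0731, 0.1967]
wrist_force: [-0.2, -0.3, -0.1]
gripper_width: 0.0003
clock: 28.55
tool_pos: [0.4915, -0.2393, 0.2158]
clock: 29.22
tool_pos: [0.5074, -0.3805, 0.2154]
wrist_force: [-0.3, -0.2, 0.7]
gripper_width: 0.0001
0 head 0.945 [-0.25   0.375]
0 star 0.982 [0. 0.]
1 head 0.975 [ 1.625 -0.5  ]
1 star 0.998 [0. 0.]
```

Lever is now within 0.25 px (~0.5 mm, 0.003 rad) of its start (home) picture, and the star is unmoved. Hand in.

```bash
python3 -c "
from workcell import *
o=get_obs();print(o['clock'],o['wrist_force']);print(hand_in())"
```

```text
29.2667 [-0.01812271  0.00186744 -0.95341131]
the job is handed in; nothing more can be done
None
```

The job is handed in at 29.3 s. I swung the lever out to about 0.45 rad and pushed a star spoke to turn the carousel −120°, which put the open tube under the dispensing tip. I then pushed the lever back home. The hand-in gave no verdict.

**Lever:** My last pushes, at about 16 N, left it at about −0.022 rad, inside the ±0.035 tolerance. I nudged it outward about 3 mm, and the top camera then put it at about −0.003 rad compared with its start picture. The wrist camera had read about +0.01 just before I backed off, a difference within its calibration.

**Carousel:** The spokes measured about −122° before locking. With the lever home, the star matches its start picture with no measurable shift. It also did not move during the nudge.

**Tubes and bystanders:** The last picture I viewed, before the nudge, showed all six tubes upright and the open tube under the tip. The wrist force stayed at or below about 16 N at the readings. I did not measure the bystanders again; I never came close to any of them.

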